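# Shift the specimen carriers and gauge the long block

## Robot

A 7-joint arm with a two-finger parallel gripper is mounted at the origin on a cart in front of the work surface, level with it; the furniture and walls round the work are solid. World frame = base frame: x ahead of the robot, y to its left, z up, the work surface at z = 0. Lengths are in mm, angles in rad, forces in N, time in s.
With the tool pointing down it reaches from about 400 to 875 mm from the base axis. Payload 19.3 kg.
Tool frame: the origin (TCP) lies midway between the tips of the shut fingers; the grasp point (between the pads) lies 19 mm behind it (env.grip_point_offset is the distance from the TCP to the grasp point, in mm); z points along the fingers, y is the direction in which the jaws open and shut (so a half turn about z gives the same grasp; the last joint's range is limited). The gripper opens to 85 mm and grips with 20 to 120 N. Pads are 22 mm wide; open, the fingers measure 114 mm over their backs; the gripper's body (76 mm by 85 mm) begins 54 mm behind the grasp point. The pads swing forward as they close: fully open they stand 13 mm farther back than shut.
Start: joints at [-1.336, 0.521, -0.036, 1.599, 0.021, 1.021, -0.113], TCP at [187.583, 596.177, 231.291] pointing down, gripper open.
Joint ranges: [-2.91, 2.91], [-0.3, 2.13], [-1.5, 1.42], [0.17, 2.43], [-1.26, 4.41], [0.16, 1.93], [-2.52, 2.52]. Speed limits (rad/s): [1.89, 1.89, 2.39, 2.39, 3.01, 3.01, 3.01].

## Interface

Orientations are given as a unit quaternion [x, y, z, w].
In Python, from bench import env gives the robot as it stands. Calls block until the motion is done:
- env.reach(position, orientation): joint-space move of the TCP to a pose.
- env.move_straight(position, rot=None, v=150): straight line of the TCP; rot=None keeps the orientation; v is the mean speed in mm/s.
- env.move_joints(angles): joint-space move.
- env.move_gripper(opening, grasp_force=None): finger opening in mm; grasp_force is the grip in N (None keeps the last); returns when the fingers have stopped.
- env.dwell(seconds).
- env.solve_ik(position, orientation): joint angles nearest the present ones, or None.
- env.sense(): the state.
- env.snapshot(name): name is "scene" or "top"; returns a dict with "color" (400x640x3 uint8, red, green, blue), "range_z" (400x640 float32, mm along the optical axis (not along the pixel's ray), 0 where there is no reading), "fx", "fy", "cx", "cy" (pixels), "world_from_camera" (4x4, takes a point from camera to world coordinates). Camera axes: x right, y down, z forward; pixel columns grow to the right and rows downward; lengths in mm; the calibration is good to about 2 mm. A picture is of the moment at which its call begins.
A pose or a line that the arm cannot do raises env.PlanningError and nothing moves.
- env.job_done(): hands the job in, once; it reports no verdict.
The state is a dict: "t": time; "qpos": joint angles; "qvel": joint speeds; "tau": joint torques, N m; "tool_pos": TCP position; "tool_rot": TCP orientation; "force": force on the tool from outside, world axes, zero at the start; "torque": the same for the moment, N m; "gripper_width": finger opening in mm.
Only numpy, scipy, OpenCV 4.12 (cv2) and the standard library are available. Lean on these libraries where they do the work, as an engineer would, in place of code of your own. Each camera call takes 0.05 s, during which the arm holds its last target.

## Task

Shift the carriers round in the tray, by sliding only and without lifting any out, until you can push the one with the long resin block fully home against the end of the measuring bay under the gauge. Then press the gauge down gently until you feel its foot bear on the block, keep it there for a second, and let it spring back up. Leave the two short-block carriers each squarely in a compartment of the square part of the tray, and do not disturb the petri dish, loose block and vial beside it.

Things in the scene. Friction and masses are not known exactly. Their poses are not given: they have to be found in the camera images.
- tray: fixed shallow metal tray. Origin: bench level under the middle of its square part; x points away from the robot to the front right (world yaw -0.88 to -0.64), y to the left of that. Floor 6 mm, walls 18 mm above the bench, 8 mm thick. Square part: 2 x 2 compartments, 88 (x) by 72 (y) mm, centres x +-44, y +-36 mm, parted only by engraved lines; play 2 to 3 mm.
- bay (a point): centre of the measuring bay's floor, one more compartment straight behind the far right one (44, -36), which opens into it; at (132, -36, 6) mm in the tray. Its mouth is bevelled and 2 mm wider. A carrier is home when it meets the end wall (x = 176 mm). Empty at the start. It holds one carrier, only the long block's belongs in it: shift the carrier that stands before it into the square part first.
- free_cell (a point): floor centre of the near left compartment, (-44, +36, 6) mm in the tray: the empty one at the start. Then a short block's carrier is far right, the long block's far left or near right, and the other short one in the remaining place.
- gauge_arm (a point): underside of the gauge's fixed arm at (152, -36, 97) mm in the tray. The arm (97 to 127 mm high) comes over the end wall from a column 137 mm high and reaches back to x = 141 mm, so a gripper holding the long block by its middle cannot go all the way into the bay: push the last stretch from behind on the block's end.
- carrier_long: loose grey sliding carrier, 150 to 300 g: plate 85.5 (x) by 69.5 (y) by 8 mm, corners cut; fixed in its middle on a 10 mm pad a clear resin block with an insect, the long block, 64 mm (x) by 36 mm (y) by 17 mm. Origin: centre of the plate's underside, z up, axes as the tray's. Block 18 to 35 mm above the origin; grip it by its two long sides.
- carrier_a: loose grey sliding carrier, 150 to 300 g: plate 85.5 (x) by 69.5 (y) by 8 mm, corners cut; fixed in its middle on a 10 mm pad a clear resin block with an insect, a short block, 42 mm (x) by 30 mm (y) by 19 mm; it starts in the far right compartment. Origin: centre of the plate's underside, z up, axes as the tray's. Block 18 to 37 mm above the origin; grip it by its two long sides.
- carrier_b: loose grey sliding carrier, 150 to 300 g: plate 85.5 (x) by 69.5 (y) by 8 mm, corners cut; fixed in its middle on a 10 mm pad a clear resin block with an insect, a short block, 44 mm (x) by 30 mm (y) by 20 mm. Origin: centre of the plate's underside, z up, axes as the tray's. Block 18 to 38 mm above the origin; grip it by its two long sides.
- gauge: the gauge's sprung plunger, sliding straight down 36 mm: rod with a black push knob 26 mm across. Origin: centre of the knob's flat top, (152, -36, 172) mm in the tray when up. The spring alone takes 3 to 5 N. Its foot, 13 mm across, is clamped at another length each time and meets the long block after 14 to 24 mm, to be felt. Rigid contact: 5 to 10 N on the block is right, over 25 N harms.
- shelf_corner (a point): near right lower corner of the fixed dark reagent shelf that stands left of and behind the work. The shelf board reaches from here away from the robot and 215 mm to the left, 243 to 265 mm above the bench, on a solid pedestal: keep arm and gripper clear of it when crossing from the left.
- petri: bystander: petri dish with lid, 68 mm across, 15 mm high, left of the tray; origin under its centre
- loose_block: bystander: loose resin block 29 x 44 x 20 mm on the bench, in the corner left of the bay, behind the square part; origin under its centre
- vial: bystander: upright vial, 23 mm across, 60 mm high, left of the tray; origin under its centre

How it is judged:
By the outcome, as a careful person would: the job done as asked, in the order asked, and still so for the second after the job is handed in, with the robot touching nothing.
It also fails if it takes over 72 s, if anything falls off the work surface, if the arm or the gripper's body presses on something with over 40 N, if the wrist force passes 120 N, or if a joint passes its speed limit or range.

## Working session

There is one attempt and no reset: what is moved stays moved. The work goes in short steps, each a Python script; the robot and the scene stay as the last script left them, time stands still between calls to the robot, and variables do not carry over. Pictures are saved under pics/ and viewed, and the job is handed in when it is done.

```bash
ls; mkdir -p pics; python3 - <<'E'
from bench import env
import cv2,numpy as np
s=env.sense();print({k:np.round(v,3) for k,v in s.items()}, env.grip_point_offset)
for n in("scene","top"):
    d=env.snapshot(n);cv2.imwrite(f"pics/{n}0.png",d["color"][:,:,::-1]);np.savez(f"{n}0.npz",**d)
    print(n,d["fx"],d["fy"],d["cx"],d["cy"]);print(np.round(d["world_from_camera"],3))
E
```

```text
pics
{'t': np.float64(0.0), 'qpos': array([-1.336,  0.522, -0.036,  1.6  ,  0.021,  1.021, -0.113]), 'qvel': array([ 0.001,  0.   , -0.001, -0.   , -0.001,  0.001, -0.001]), 'tau': array([-1.000e-03, -9.271e+01,  1.980e+00, -3.699e+01,  1.800e-02,
        9.000e-03,  0.000e+00]), 'tool_pos': array([187.492, 595.866, 230.712]), 'tool_rot': array([ 0.152,  0.988, -0.001, -0.   ]), 'force': array([ 0.157,  0.52 , -0.667]), 'torque': array([ 0.018, -0.018, -0.002]), 'gripper_width': np.float64(85.428)} 18.700000000000003
scene 442.10221606211246 442.10221606211246 322.73593812926396 202.2733266666983
[[-9.01000e-01 -2.15000e-01  3.77000e-01  1.24338e+02]
 [-4.34000e-01  4.60000e-01 -7.75000e-01  3.83888e+02]
 [-7.00000e-03 -8.62000e-01 -5.07000e-01  5.85664e+02]
 [ 0.00000e+00  0.00000e+00  0.00000e+00  1.00000e+00]]
top 516.3287536000943 516.3287536000943 316.2339327121876 196.30194175304516
[[ 2.500000e-02 -9.980000e-01  5.700000e-02  3.942000e+02]
 [-9.990000e-01 -2.300000e-02  2.700000e-02 -2.904590e+02]
 [-2.500000e-02 -5.700000e-02 -9.980000e-01  1.178539e+03]
 [ 0.000000e+00  0.000000e+00  0.000000e+00  1.000000e+00]]
```

View pics/scene0.png

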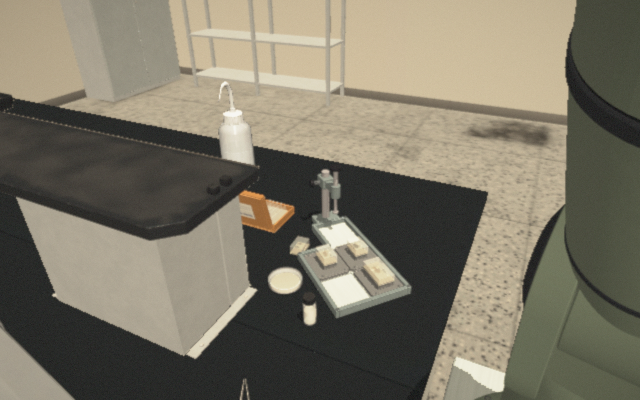

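View pics/top0.png

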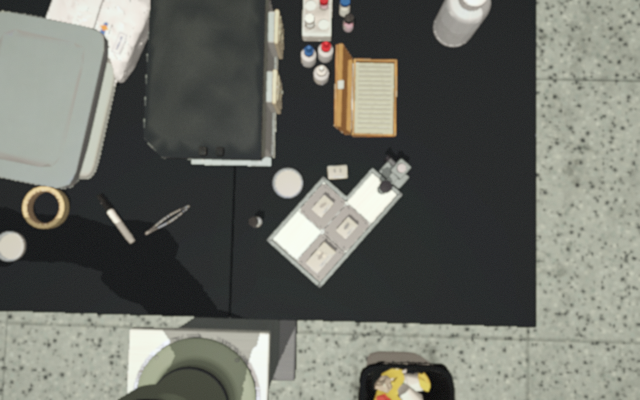

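```bash
python3 - <<'E'
import cv2,numpy as np
a=cv2.imread("pics/top0.png")[140:300,225:425];cv2.imwrite("pics/topc.png",cv2.resize(a,None,fx=3.9,fy=3.7,interpolation=cv2.INTER_CUBIC))
a=cv2.imread("pics/scene0.png")[160:330,250:420];cv2.imwrite("pics/scenec.png",cv2.resize(a,None,fx=3.5,fy=3.5,interpolation=cv2.INTER_CUBIC))
E
```

```text
(no output)
```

View pics/topc.png

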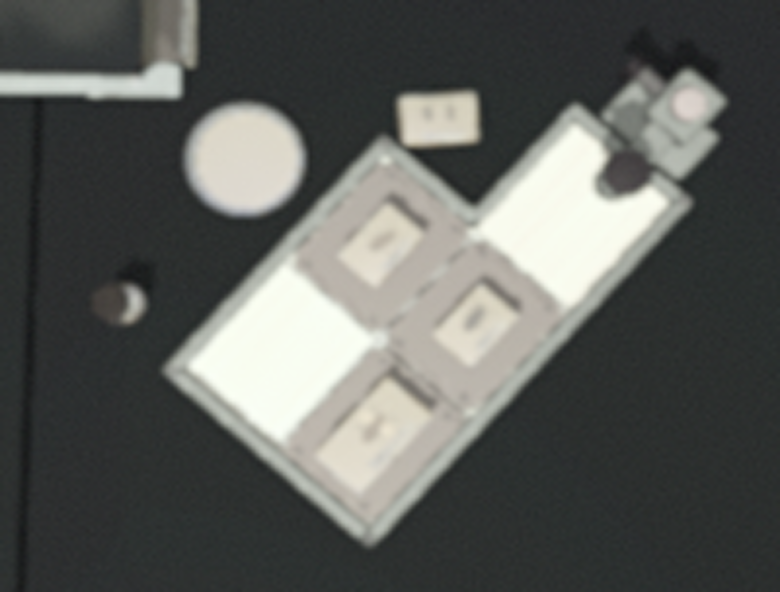

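View pics/scenec.png

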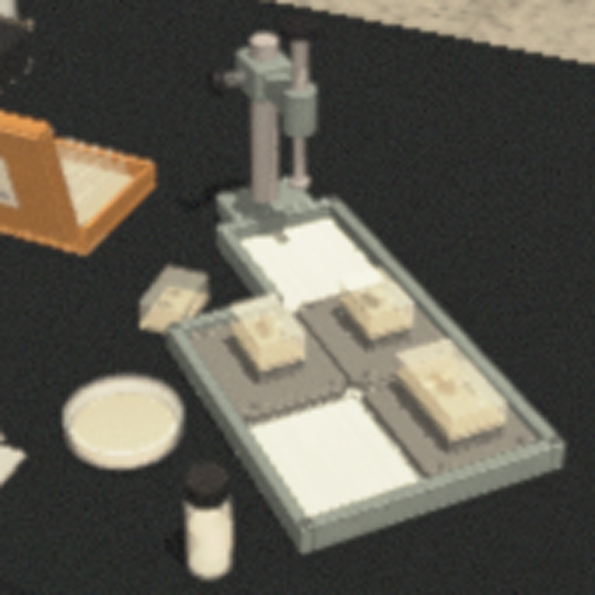

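```bash
cat > vis.py <<'E'
import cv2,numpy as np
def ray(d,uv,z):
    uv=np.atleast_2d(np.asarray(uv,float));T=d["world_from_camera"]
    r=np.c_[(uv[:,0]-d["cx"])/d["fx"],(uv[:,1]-d["cy"])/d["fy"],np.ones(len(uv))]@T[:3,:3].T
    o=T[:3,3];return o+r*((z-o[2])/r[:,2])[:,None]
def proj(d,P):
    T=np.linalg.inv(d["world_from_camera"]);P=np.atleast_2d(P)@T[:3,:3].T+T[:3,3]
    return np.c_[P[:,0]/P[:,2]*d["fx"]+d["cx"],P[:,1]/P[:,2]*d["fy"]+d["cy"]]
E
python3 - <<'E'
import cv2,numpy as np
from vis import *
d=dict(np.load("top0.npz"));g=cv2.cvtColor(d["color"],cv2.COLOR_RGB2GRAY).astype(np.float32)
def crop(u,v): return (225+(u+.5)/3.9-.5,140+(v+.5)/3.7-.5)
C=[crop(*p) for p in[(163,368),(370,547),(693,204),(384,138)]] # (-96,80),(-96,-80),(184,-80),(96,80)
print(np.round(ray(d,C,18),1))
# subpixel edge along lines
def edge(p,q,inside):
    p=np.array(p);q=np.array(q);t=(q-p)/np.linalg.norm(q-p);n=np.array([-t[1],t[0]])
    if np.dot(n,inside-p)<0:n=-n
    pts=[]
    for s in np.linspace(.1,.9,60):
        c=p+s*(q-p);o=np.arange(-4,4.01,.1);xy=c+o[:,None]*n
        v=cv2.remap(g,xy[:,0].astype(np.float32)[None],xy[:,1].astype(np.float32)[None],cv2.INTER_LINEAR)[0]
        lo=v[:15].mean();hi=v[(o>0.5)&(o<3)].max() ; hi=min(hi,150)
        k=np.argmax(v>(lo+ (hi))/2)
        pts.append(xy[k])
    W=ray(d,pts,18)[:,:2].astype(np.float32)
    l=cv2.fitLine(W,cv2.DIST_HUBER,0,.01,.01).ravel()
    r=np.cross(np.c_[W-l[2:],np.zeros(len(W))],[l[0],l[1],0])[:,2]
    print("yaw",np.arctan2(l[1],l[0]),l[2:],"rms",np.median(abs(r)));return l
ins=np.array(crop(380,330))
L=[edge(C[0],C[1],ins),edge(C[1],C[2],ins),edge(C[3],C[0],ins)]
def inter(a,b):
    s=np.linalg.solve(np.c_[a[:2],-b[:2]],b[2:]-a[2:]);return a[2:]+s[0]*a[:2]
A=inter(L[0],L[2]);B=inter(L[0],L[1]);print(A,B,np.linalg.norm(A-B))
yaw=np.arctan2(L[1][1],L[1][0]); yaw=yaw if abs(yaw)<1.5 else yaw-np.pi*np.sign(yaw)
y2=np.arctan2(L[2][1],L[2][0]);y2=y2 if abs(y2)<1.5 else y2-np.pi*np.sign(y2)
y=(yaw*2+y2)/3
ex=np.array([np.cos(y),np.sin(y)]);O=(A+B)/2+96*ex
print("yaw",yaw,y2,y,"O",O)
print("shelf",ray(d,[(190,157),(275,157),(275,165)],265))
for n,uv,z in[("petri",(225+245/3.9,140+158/3.7),15),("vial",(225+110/3.9,140+303/3.7),60),("knob",(225+627/3.9,140+170/3.7),172)]:
    P=ray(d,[uv],z)[0][:2];v=P-O;print(n,P,"tray",v@ex,v@[-ex[1],ex[0]])
# overlay
def w(x,yy,z): return np.r_[O+x*ex+yy*np.array([-ex[1],ex[0]]),z]
for n in("top","scene"):
    dd=dict(np.load(n+"0.npz"));im=cv2.resize(dd["color"][:,:,::-1],None,fx=4,fy=4,interpolation=cv2.INTER_CUBIC)
    for pl in ([w(-96,80,18),w(-96,-80,18),w(184,-80,18),w(184,8,18),w(96,8,18),w(96,80,18)],[w(-88,72,6),w(-88,0,6),w(0,0,6),w(0,72,6)],[w(139,-36,172),w(152,-49,172),w(165,-36,172),w(152,-23,172)],[w(88,0,6),w(88,-72,6),w(176,-72,6),w(176,0,6)]):
        uv=(proj(dd,np.array(pl))+.5)*4-.5
        cv2.polylines(im,[np.round(uv).astype(int)],True,(0,0,255),1)
    r=im[540:1200,880:1680] if n=="top" else im[660:1260,1080:1700]
    cv2.imwrite(f"pics/ov_{n}.png",r[:600,:800])
E
```

```text
[[ 361.4 -149.7   18. ]
 [ 256.9 -271.6   18. ]
 [ 468.2 -452.2   18. ]
 [ 504.4 -273.6   18. ]]
yaw 0.86665785 [ 304.60913 -212.53966] rms 0.12152529323157069
yaw -0.70147026 [ 374.39612 -372.56512] rms 0.13373008819053211
yaw -0.70183 [ 450.72372 -224.12888] rms 0.14367833819142106
[ 359.94952 -147.38641] [ 254.62746 -271.384  ] 162.69032
yaw -0.70147026 -0.70183 -0.70159024 O [ 380.6149 -271.3468]
shelf [[ 511.40710776  -37.91228648  265.        ]
 [ 514.69383129 -190.54573713  265.        ]
 [ 500.35200174 -190.96966941  265.        ]]
petri [ 489.76067744 -194.02890643] tray 33.46384099003277 129.50301325752045
vial [ 399.02288748 -124.89058788] tray -80.46737033622377 123.7468396879507
knob [ 474.88942448 -398.38550563] tray 154.00345972833762 -36.186385272066346
```

View pics/ov_top.png

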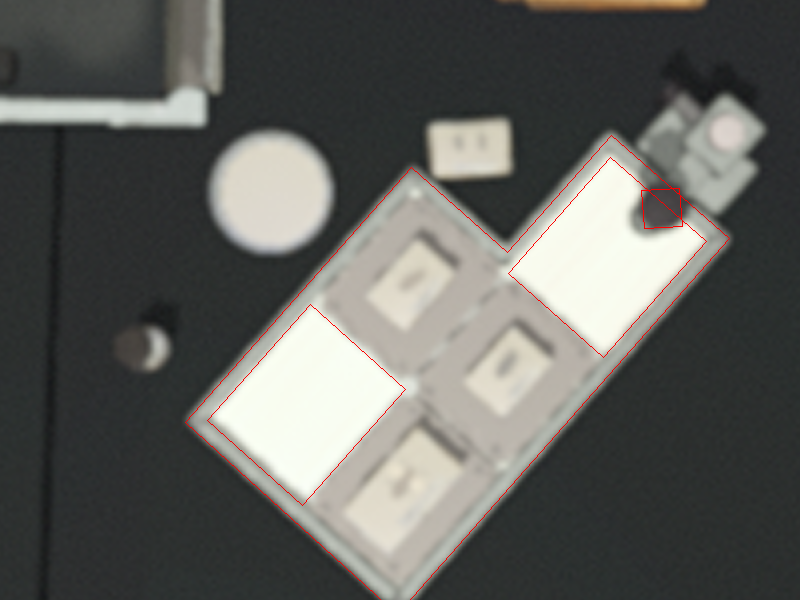

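View pics/ov_scene.png

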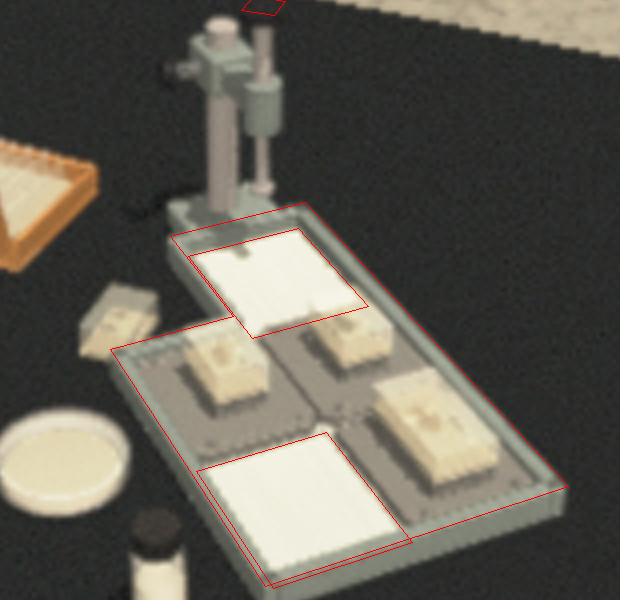

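```bash
cat > h.py <<'E'
from bench import env
import numpy as np,time
from scipy.spatial.transform import Rotation as R
YAW=-0.7016; O=np.array([381.6,-272.2])
ex=np.array([np.cos(YAW),np.sin(YAW)]);ey=np.array([-ex[1],ex[0]])
def quat(f=1,yaw=0):
    c,s=np.cos(yaw),np.sin(yaw);y2=f*(c*ey-s*ex);M=np.zeros((3,3))
    M[:2,1]=y2;M[2,2]=-1;M[:,0]=np.cross(M[:,1],M[:,2]);return R.from_matrix(M).as_quat()
def w(x,y,z): return np.r_[O+x*ex+y*ey,z]
def tr(p): v=np.asarray(p)[:2]-O;return np.array([v@ex,v@ey,p[2]])
def ft(s=None):
    s=s or env.sense();f=s["force"];return np.array([f[:2]@ex,f[:2]@ey,f[2]])
def rep(m=""):
    s=env.sense();print(m,"t",round(float(s["t"]),2),"tcp",np.round(tr(s["tool_pos"]),1),"f",np.round(ft(s),1),"gw",round(float(s["gripper_width"]),1));return s
E
python3 - <<'E'
from h import *
from vis import *
d=dict(np.load("top0.npz"));v,u=np.mgrid[0:400,0:640];Z=d["range_z"]
P=np.stack([(u-d["cx"])/d["fx"]*Z,(v-d["cy"])/d["fy"]*Z,Z],-1)@d["world_from_camera"][:3,:3].T+d["world_from_camera"][:3,3]
m=(Z>0)&(P[...,2]>225)&(P[...,2]<290)&(P[...,0]>400)&(P[...,0]<750)&(abs(P[...,1]+60)<250)
Q=P[m];print(m.sum(),np.percentile(Q,[1,50,99],axis=0))
for f in(1,-1):
    for n,p in dict(FL=(44,36,17),NL=(-44,36,17),NR=(-44,-36,17),FR=(44,-36,17),up=(44,36,120),push=(92,-36,20),knob=(152,-36,180)).items():
        q=env.solve_ik(w(*p),quat(f));print(f,n,None if q is None else np.round(q,2))
for a in(50,20,0,-20,-35):
    a=np.radians(a);p=[410*np.cos(a),410*np.sin(a),231]
    for f in(1,-1):
        q=env.solve_ik(p,quat(f));print(np.round(a,2),f,None if q is None else np.round(q,2))
E
```

```text
15807 [[ 510.64864288 -169.43914714  259.65225963]
 [ 628.78778712  -63.96157305  264.53887165]
 [ 747.57183647   45.65955392  269.64623337]]
1 FL [ 0.45  0.69 -0.01  2.02  0.02  0.43  1.3 ]
1 NL [ 0.48  0.62 -0.12  2.23  0.25  0.3   1.02]
1 NR [ 0.58  0.62 -0.03  2.25  0.07  0.27  1.36]
1 FR [ 0.56  0.69  0.02  2.04 -0.04  0.42  1.49]
1 up [ 0.16  0.54  0.38  2.   -0.32  0.66  1.62]
1 push [ 0.55  0.73  0.05  1.91 -0.07  0.5   1.52]
1 knob [ 0.12  0.7   0.76  1.69 -0.57  0.98  1.96]
-1 FL [-0.1   0.9   0.79  2.05 -1.08  0.69 -0.84]
-1 NL [-0.17  0.84  0.79  2.26 -1.24  0.59 -0.67]
-1 NR [-0.01  0.83  0.78  2.28 -1.26  0.58 -0.49]
-1 FR [-0.07  1.03  1.    2.07 -1.26  0.86 -0.55]
-1 up [-0.22  0.78  1.01  2.01 -0.89  0.87 -0.97]
-1 push [-0.03  1.06  1.    1.94 -1.2   0.91 -0.64]
-1 knob [-0.06  0.95  1.22  1.7  -0.96  1.21 -0.86]
0.87 1 [-1.11  0.18  0.1   2.13 -0.02  0.83 -0.12]
0.87 -1 [-2.01  0.57  1.41  2.16 -0.69  1.   -2.48]
0.35 1 [-0.73  0.18  0.28  2.14 -0.07  0.83  0.45]
0.35 -1 [-1.45  0.42  1.25  2.16 -0.52  0.91 -2.15]
0.0 1 [-0.54  0.19  0.46  2.15 -0.11  0.83  0.86]
0.0 -1 [-1.1   0.42  1.25  2.16 -0.52  0.91 -1.8 ]
-0.35 1 [-0.46  0.23  0.79  2.16 -0.22  0.83  1.33]
-0.35 -1 [-0.75  0.42  1.25  2.16 -0.52  0.91 -1.45]
-0.61 1 [-0.31  0.27  0.94  2.16 -0.29  0.84  1.68]
-0.61 -1 [-0.37  0.3   1.03  2.16 -0.35  0.85 -1.4 ]
```

```bash
python3 - <<'E'
from h import *
env.move_joints([-1.336,.18,0,2.14,0,.83,-0.11]);rep()
env.move_joints([0.45,.18,0,2.14,0,.83,1.3]);s=rep();print(s["tool_pos"])
env.move_gripper(46)
env.reach(w(44,36,70),quat());rep("above FL")
print(np.round(env.sense()["qpos"],2))
import cv2
d=env.snapshot("scene");cv2.imwrite("pics/s1.png",cv2.resize(d["color"][140:360,230:480,::-1],None,fx=3,fy=2.7))
E
```

```text
t 0.99 tcp [-594.9  346.3  227.4] f [-0.8 -0.6 -0.1] gw 85.4
 t 3.5 tcp [-64.9   4.6 227.1] f [-0.2 -0.1 -0.2] gw 85.5
[ 334.96975858 -226.78264501  227.0745337 ]
above FL t 4.77 tcp [43.8 35.8 70.7] f [ 0.3 -0.1  1. ] gw 46.0
[ 0.44  0.59 -0.    2.01  0.    0.54  1.31]
```

View pics/s1.png

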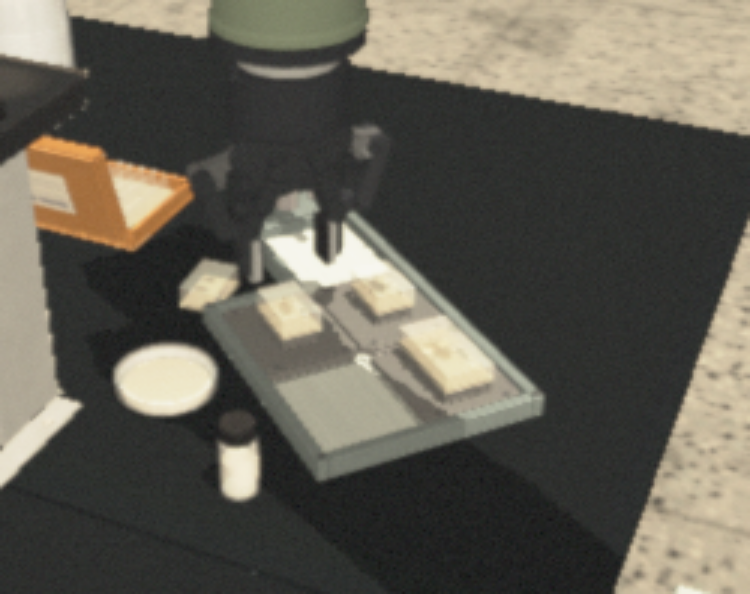

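```bash
cat >> h.py <<'E'
def slide(x0,y0,x1,y1,z,n=4,v=80,k=0.06,fmax=35):
    """Grip-slide; adds compliance across the direction of travel from sensed force."""
    a=np.array([x0,y0],float);b=np.array([x1,y1],float);d=(b-a)/np.linalg.norm(b-a);nn=np.array([-d[1],d[0]]);off=0.
    for i in range(1,n+1):
        p=a+(b-a)*i/n+off*nn;env.move_straight(w(p[0],p[1],z),v=v)
        s=rep(" seg");f=ft(s)[:2];off=np.clip(off+k*(f@nn) if abs(f@nn)>3 else off,-3,3)
        if abs(f@d)>fmax: print("STOP resist",f);break
    return off
E
python3 - <<'E'
from h import *
env.move_straight(w(44,36,17),v=60);rep("down")
env.move_gripper(20,grasp_force=30);rep("gripped")
slide(44,36,-20,36,17,3)
E
```

```text
down t 5.85 tcp [44.2 36.  17.2] f [0.1 0.3 0.9] gw 45.9
gripped t 6.12 tcp [44.3 36.  17.4] f [-1.7  0.   6.1] gw 29.3
 seg t 6.54 tcp [21.6 36.1 17.4] f [-7.3  0.  15.4] gw 29.2
 seg t 6.96 tcp [ 0.1 36.1 17.4] f [-8.2  1.  16.4] gw 29.4
 seg t 7.38 tcp [-21.3  36.1  17.4] f [-6.2  2.6 17. ] gw 29.5
```

```bash
python3 - <<'E'
from h import *
slide(-20,36,-44,36,17,2)
env.move_gripper(46);rep("open")
env.move_straight(w(-44,36,65),v=150)
env.reach(w(44,-36,65),quat());rep()
import cv2
d=env.snapshot("scene");cv2.imwrite("pics/s2.png",cv2.resize(d["color"][140:360,230:480,::-1],None,fx=3,fy=2.7))
d=env.snapshot("top");cv2.imwrite("pics/t2.png",cv2.resize(d["color"][140:300,225:425,::-1],None,fx=3.5,fy=3.5))
E
```

```text
seg t 7.67 tcp [-33.   36.1  17.4] f [-3.8  2.4 14.5] gw 29.2
 seg t 7.97 tcp [-45.   36.2  17.4] f [-4.2  2.6 15.5] gw 29.5
open t 8.28 tcp [-44.3  35.9  17. ] f [ 0.   0.1 -0.3] gw 46.2
 t 9.28 tcp [ 43.6 -36.7  63.9] f [-1.   0.2 -0.2] gw 46.1
```

View pics/s2.png

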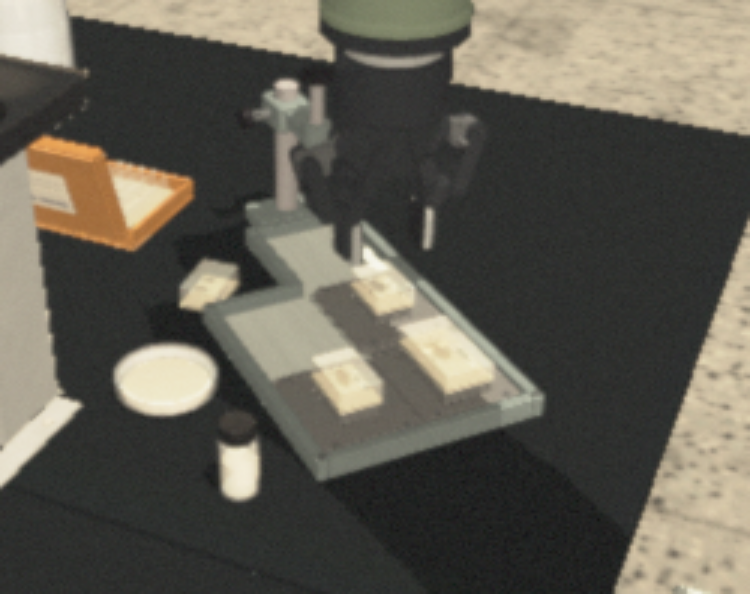

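View pics/t2.png

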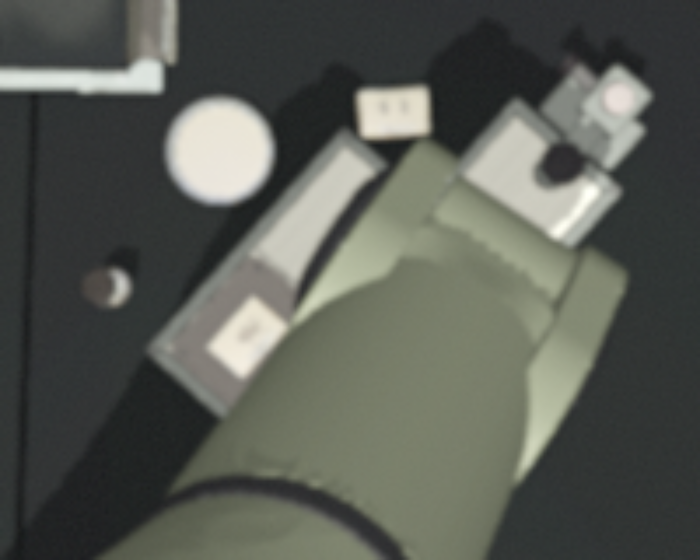

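```bash
python3 - <<'E'
from h import *
env.move_straight(w(44,-36,18),v=80);rep("down")
env.move_gripper(20,grasp_force=30);rep("gripped")
slide(44,-36,43.5,0,18,3,v=60)
E
```

```text
down t 10.11 tcp [ 44.1 -36.   18.1] f [ 0.6 -0.3  0.5] gw 46.0
gripped t 10.38 tcp [ 44.3 -36.   18.6] f [-0.8  0.1  7.3] gw 29.4
 seg t 10.73 tcp [ 44.3 -23.3  18.6] f [-0.2  3.2  6.2] gw 29.3
 seg t 11.08 tcp [ 44.1 -11.3  18.6] f [-0.3  4.8  5.3] gw 29.4
 seg t 11.43 tcp [44.   0.8 18.6] f [-0.5  4.5  5.2] gw 29.4
```

```bash
python3 - <<'E'
from h import *
slide(43.5,0,43.7,36.3,18,3,v=60)
env.move_gripper(46);rep("open")
env.move_straight(w(44,36,65),v=150)
env.reach(w(-44,-36,65),quat());rep()
import cv2
d=env.snapshot("scene");cv2.imwrite("pics/s3.png",cv2.resize(d["color"][140:360,230:480,::-1],None,fx=3,fy=2.7))
E
```

```text
seg t 11.78 tcp [44.  12.9 18.6] f [-0.6  3.6  5.6] gw 29.0
 seg t 12.13 tcp [44.1 25.  18.6] f [-0.5  3.9  5.5] gw 29.6
 seg t 12.48 tcp [44.2 37.  18.6] f [-1.2  3.5  5.1] gw 29.7
open t 12.79 tcp [43.7 36.1 18.1] f [0.4 0.2 0.5] gw 46.4
 t 13.78 tcp [-44.5 -36.4  64.6] f [ 0.6 -0.1 -0.1] gw 46.1
```

View pics/s3.png

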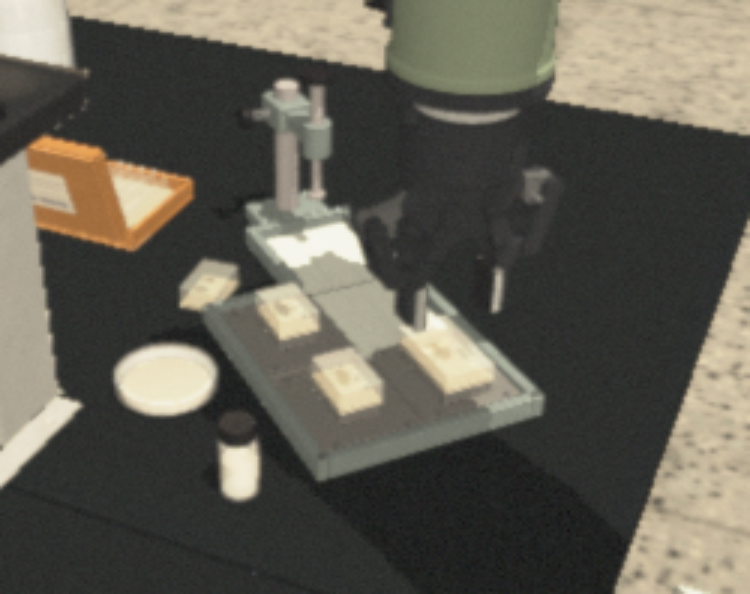

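```bash
python3 - <<'E'
from h import *
env.move_straight(w(-44,-36,17.5),v=80);rep("down")
env.move_gripper(26,grasp_force=30);rep("gripped")
slide(-44,-36,36,-36,17.5,3,v=90)
slide(36,-36,86,-36,17.5,4,v=50)
E
```

```text
down t 14.57 tcp [-43.9 -35.9  17.6] f [0.  0.1 0.5] gw 45.9
gripped t 14.81 tcp [-43.7 -36.   18. ] f [-1.1  0.1  6.8] gw 35.5
 seg t 15.26 tcp [-16.9 -35.9  17.8] f [2.8 0.4 2.2] gw 35.2
 seg t 15.71 tcp [  9.1 -36.   17.5] f [2.3 0.1 0.4] gw 35.4
 seg t 16.16 tcp [ 35.6 -36.   17.4] f [ 0.6  0.1 -0. ] gw 35.3
 seg t 16.56 tcp [ 48.3 -36.   17.4] f [1.  0.6 0.1] gw 35.3
 seg t 16.96 tcp [ 61.  -36.   17.4] f [ 0.6  0.2 -0.6] gw 35.4
 seg t 17.36 tcp [ 73.6 -36.   17.4] f [ 1.2  0.8 -0.5] gw 35.6
 seg t 17.76 tcp [ 86.1 -36.   17.4] f [ 0.4 -0.2 -0.8] gw 35.5
```

```bash
python3 - <<'E'
from h import *
env.move_gripper(46);rep("open")
env.move_straight(w(86,-36,55),v=120)
env.move_straight(w(30,-36,55),v=150)
env.move_gripper(0);rep()
import cv2
d=env.snapshot("scene");cv2.imwrite("pics/s4.png",cv2.resize(d["color"][140:360,230:480,::-1],None,fx=3,fy=2.7))
E
```

```text
open t 18.02 tcp [ 85.8 -36.   17.5] f [ 0.1 -0.1  0.1] gw 45.9
 t 19.52 tcp [ 30.1 -36.   55. ] f [ 0.4 -0.6  0.1] gw -0.3
```

View pics/s4.png

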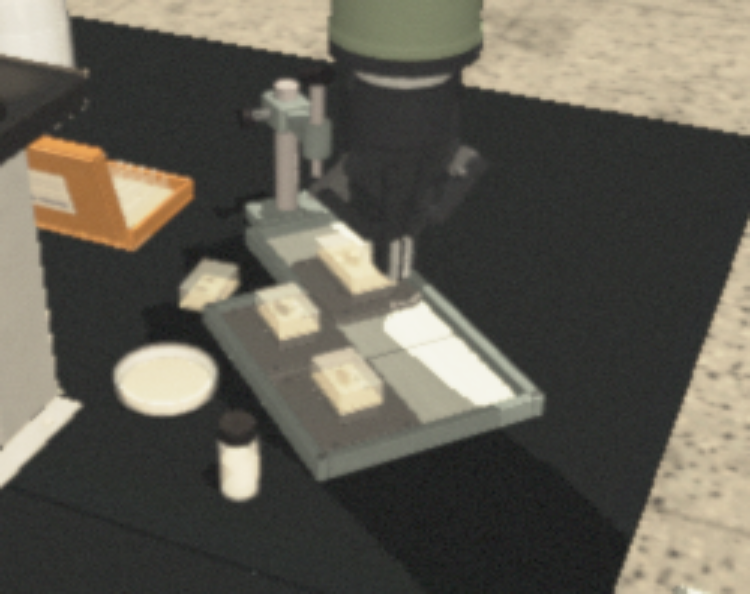

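```bash
python3 - <<'E'
from h import *
env.move_straight(w(30,-36,21),v=80);rep("down")
env.move_straight(w(80,-36,21),v=50);rep()
x=80
while x<97:
    x+=1.5;env.move_straight(w(x,-36,21),v=20);s=rep();f=ft(s)
    if f[0]<-12: break
E
```

```text
down t 20.14 tcp [ 29.9 -36.   20.9] f [ 0.2 -0.5  0. ] gw 0.0
 t 21.29 tcp [ 80.1 -36.   21. ] f [-0.1 -0.  -0.2] gw -0.2
 t 21.54 tcp [ 81.6 -36.   21. ] f [-0.4  0.8 -0.9] gw 0.4
 t 21.79 tcp [ 83.2 -35.9  21. ] f [-0.   0.5  0.1] gw 0.2
 t 22.04 tcp [ 84.7 -36.   21. ] f [ 0.8 -1.  -0.3] gw 0.1
 t 22.29 tcp [ 86.2 -36.   21. ] f [0.8 0.3 0.4] gw -0.3
 t 22.54 tcp [ 87.7 -36.   21. ] f [ 0.5  0.1 -0.5] gw -0.1
 t 22.79 tcp [ 89.2 -36.   21. ] f [ 0.2 -0.3 -1.2] gw 0.2
 t 23.04 tcp [ 90.7 -36.   21. ] f [-0.1 -0.2  0.1] gw 0.1
 t 23.29 tcp [ 91.1 -36.   20.9] f [-8.   0.4  4.5] gw -0.1
 t 23.54 tcp [ 91.1 -36.1  20.7] f [-14.6   0.1  11.1] gw -0.2
```

```bash
python3 - <<'E'
from h import *
env.move_straight(w(94.5,-36,21),v=20);rep()
env.dwell(.2);rep()
env.move_straight(w(70,-36,21),v=80)
env.move_straight(w(60,-36,205),v=200)
env.reach(w(-60,-36,215),quat())
import cv2
for n in("scene","top"):
    d=env.snapshot(n);np.savez(f"{n}5.npz",**d)
    cv2.imwrite(f"pics/{n}5.png",cv2.resize(d["color"][140:300,225:425,::-1] if n=="top" else d["color"][160:330,250:420,::-1],None,fx=3.5,fy=3.5,interpolation=cv2.INTER_CUBIC))
rep()
E
```

```text
t 23.79 tcp [ 91.1 -36.1  20.6] f [-20.6   0.1  16. ] gw -0.1
 t 23.99 tcp [ 91.1 -36.1  20.6] f [-21.2   1.2  16.2] gw -0.1
 t 26.18 tcp [-59.4 -35.9 214.7] f [ 0.4  0.2 -0.2] gw -0.2
```

View pics/scene5.png

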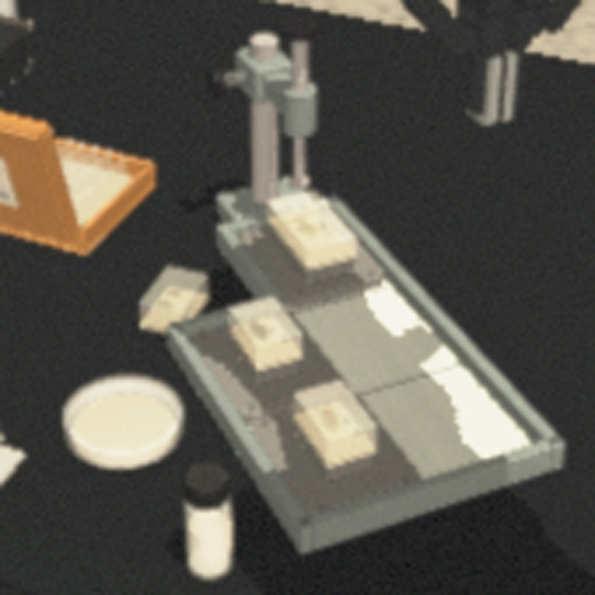

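View pics/top5.png

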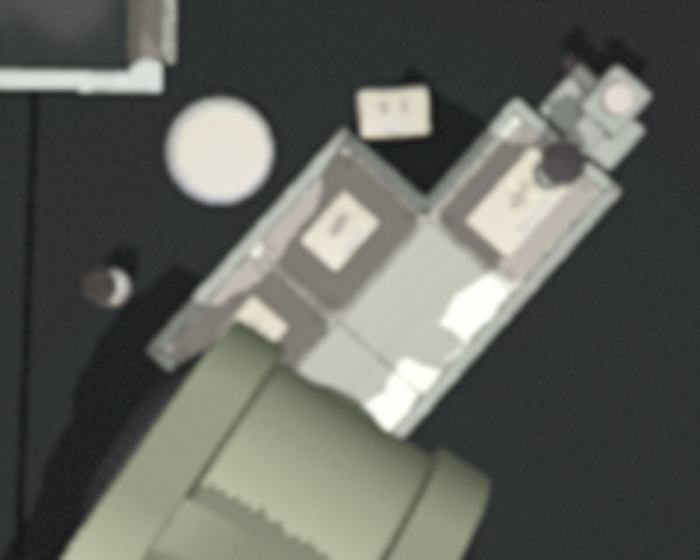

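```bash
python3 - <<'E'
from h import *
env.reach(w(152,-36,200),quat());rep("above knob")
def fz(n=4):
    v=[]
    for _ in range(n): env.dwell(.02);v.append(env.sense()["force"][2])
    return float(np.mean(v))
z0=fz();print("zero",z0)
env.move_straight(w(152,-36,174),v=80);print(fz()-z0)
env.move_straight(w(152,-36,161),v=25);b=fz()-z0;rep("pre");print("spring",b)
z=161;hist=[b]
while z>140:
    z-=0.6;env.move_straight(w(152,-36,z),v=10);f=fz()-z0
    print(round(z,1),round(float(env.sense()["tool_pos"][2]),2),round(f,2))
    base=np.median(hist[:])
    if f-base>5.8: break
    if f-base<1.5: hist.append(f)
print("base",base,"on block",f-base)
t=env.sense()["t"];m=[]
while env.sense()["t"]-t<1.3: m.append(fz(5)-z0-base)
print("hold",np.round(m,1));rep()
E
```

```text
above knob t 27.03 tcp [151.2 -36.  199.5] f [-0.2  0.2  0.2] gw -0.4
zero 0.3528786940074763
-0.2979599978307225
pre t 28.38 tcp [152.1 -36.  161.1] f [2.6 0.2 2.4] gw -0.1
spring 2.432699332394185
160.4 160.44 2.4
159.8 159.8 2.35
159.2 159.18 2.4
158.6 158.58 2.92
158.0 158.01 2.46
157.4 157.73 7.55
156.8 157.62 16.06
base 2.4185711078731194 on block 13.637241570003066
hold [13.1 13.5 13.4 13.6 13.9 13.4 13.4 13.6 13.6 13.8 13.5 13.4 13.4 13.6
 13.7 13.7]
 t 31.93 tcp [152.  -36.  157.6] f [-3.4  0.7 16.7] gw 0.1
```

```bash
python3 - <<'E'
from h import *
def fz(n=5):
    v=[]
    for _ in range(n): env.dwell(.02);v.append(env.sense()["force"][2])
    return float(np.mean(v))-.35-2.42
z=157.2;env.move_straight(w(152,-36,z),v=10);f=fz(8);print(z,f)
for _ in range(3):
    if 5.8<f<9: break
    z+=(f-7.3)/14;env.move_straight(w(152,-36,z),v=10);f=fz(8);print(z,f)
t=env.sense()["t"];m=[]
while env.sense()["t"]-t<1.4: m.append(fz())
print("hold",np.round(m,1));rep()
env.move_straight(w(152,-36,185),v=40);rep("released")
env.move_straight(w(140,-36,225),v=120)
env.reach(w(-85,-60,225),quat())
import cv2
for n in("scene","top"):
    d=env.snapshot(n);np.savez(f"{n}6.npz",**d)
    cv2.imwrite(f"pics/{n}6.png",cv2.resize(d["color"][140:300,225:425,::-1] if n=="top" else d["color"][160:330,250:420,::-1],None,fx=3.5,fy=3.5,interpolation=cv2.INTER_CUBIC))
rep()
E
```

```text
157.2 8.257473862698006
hold [8.3 8.1 8.  8.4 8.4 8.2 8.8 8.1 8.  8.3 7.9 8.4 8.5 8.  8.5 8.3 8.1]
 t 33.73 tcp [152.  -36.  157.7] f [-1.6  0.1 10.2] gw -0.2
released t 34.57 tcp [151.8 -36.  184.8] f [-0.3  0.1  0.2] gw -0.0
 t 36.08 tcp [-84.  -59.8 224.9] f [ 0.3 -0.5 -0.7] gw 0.2
```

View pics/scene6.png

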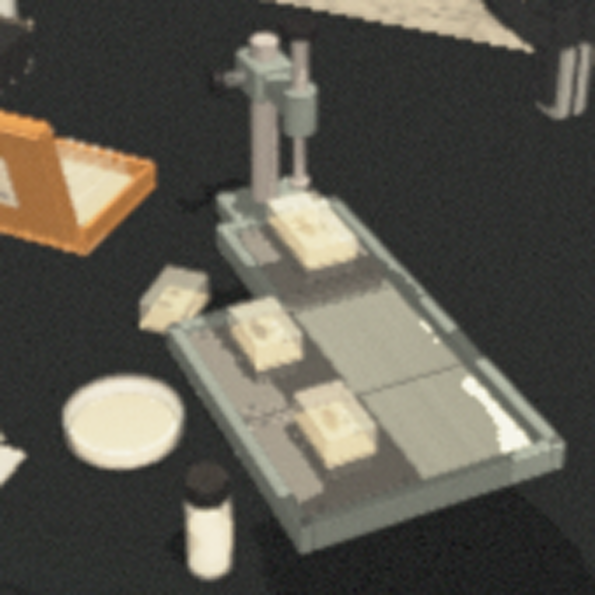

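View pics/top6.png

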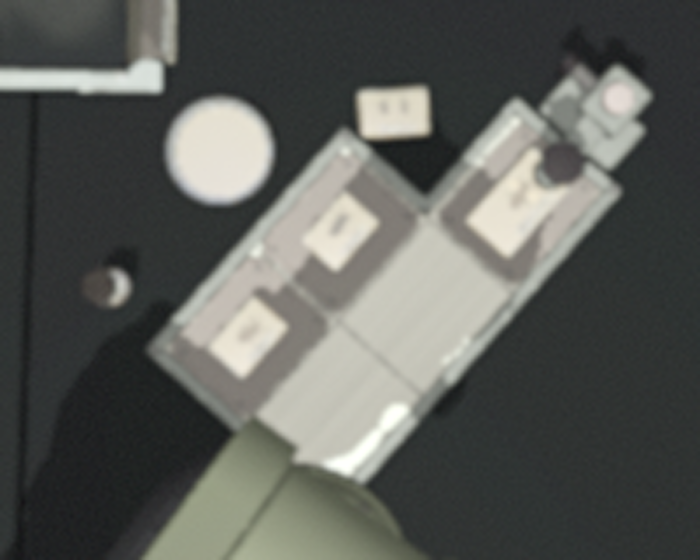

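```bash
python3 - <<'E'
from h import *
from vis import *
d=dict(np.load("top6.npz"))
c=lambda u,v:(225+(u+.5)/3.5-.5,140+(v+.5)/3.5-.5)
for n,uv,z in[("A",(342,233),43),("B",(248,338),43),("Lrear block",(486,239),41),("A/B seam",(306,300),14),("L plate rear mid",(480,245),14),("Lplate rear corner R",(512,283),14),("corner L",(441,214),14)]:
    print(n,np.round(tr(ray(d,[c(*uv)],z)[0]),1))
E
```

```text
A [43.7 34.6 43. ]
B [-44.8  35.   43. ]
Lrear block [100.9 -35.5  41. ]
A/B seam [-3.4 24.4 14. ]
L plate rear mid [ 97.4 -35.9  14. ]
Lplate rear corner R [ 92.7 -67.3  14. ]
corner L [95.7 -3.9 14. ]
```

```bash
python3 - <<'E'
from h import *
env.dwell(.3);env.job_done();print(env.sense()["t"])
E
```

```text
the job is handed in; nothing more can be done
the job is handed in; nothing more can be done
```

The job is handed in, at about 36 s on the robot clock.

**Slides:** I slid carrier_b from far left to near left, carrier_a from far right to far left, and the long carrier straight from near right into the bay mouth. I then pushed it home from behind with the fingers shut. It stopped dead against the end wall while the push rose to about 21 N.

**Gauge:** The foot met the block after about 14 mm of travel. My last step down overshot, so the block took about 13.5 N for roughly 1.5 s. That is above the 5–10 N asked for but below the 25 N harm limit. I then eased off to about 8.2 N, held that for more than 1.4 s, and let the plunger spring back up. These block forces are net of a spring reading of 2.4 N, slightly below the stated 3–5 N.

**Last checks, from the final pictures:**

| Item | Measured in tray (mm) | Expected (mm) |
|---|---|---|
| Long block's rear end | x ≈ 100.9 | 101.25 when home |
| carrier_a centre | (43.7, 34.6) | (44, 36) |
| carrier_b centre | (-44.8, 35.0) | (-44, 36) |

- I picked these points by hand from the top view, which is good to about 2 mm. The long carrier's plate rear edge was too unclear to give a consistent reading.
- The short carriers look square in their compartments, the gauge is up, and the gripper was clear of everything at hand-in.
- The petri dish, loose block and vial look unmoved. I compared them by eye only.

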